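# Try the stay of the green spice locker

### The arm

A 7-joint arm with a two-finger parallel gripper is mounted at the origin on the work surface. World frame = base frame: x ahead of the robot, y to its left, z up, the work surface at z = 0. Lengths are in m, angles in degrees, forces in N, time in s.
With the tool pointing down it reaches from about 0.4 to 0.875 m from the base axis. Payload 19.3 kg.
Tool frame: the origin (TCP) lies between the finger pads; the fingertips stand 25 mm ahead of it and the grasp point (between the pads) lies 6 mm ahead of it; z points along the fingers, y is the line along which they close (so a half turn about z gives the same grasp; the last joint's range is limited). The gripper opens to 85 mm and grips with 20 to 120 N. Pads are 22 mm wide; open, the fingers measure 114 mm over their backs; the gripper's body (76 mm by 85 mm) begins 54 mm behind the grasp point. The pads swing forward as they close: fully open they stand 13 mm farther back than shut.
Start: joints at [-67.85, 29.874, -2.08, 91.645, 1.215, 58.505, -6.463], TCP at [0.276, 0.561, 0.256] pointing down, gripper open.
Joint ranges: [-166.77, 166.77], [-17.47, 122.26], [-85.68, 81.53], [9.62, 139.38], [-72.42, 252.41], [9.2, 110.78], [-144.41, 144.41]. Speed limits (degrees/s): [108.29, 108.29, 136.94, 136.94, 172.46, 172.46, 172.46].

### API

Orientations are given as [roll, pitch, yaw] about the fixed x, y, z axes, in that order (R = Rz(yaw) Ry(pitch) Rx(roll)).
In Python, from cell import sensors, camera, job gives the robot as it stands.
- The arm moves only by the tool apply_moves, never from a script. Its argument "moves" is a list of rows, each a list of 7 numbers: the turn, a rotation vector about the tool's x, y, z scaled (see below), then the shift along the tool's x, y, z scaled (see below), then the gripper command: -1 is shut, 1 is fully open, values between are in proportion. In form: [[rx, ry, rz, tx, ty, tz, fingers], ...]. A call has 1 to 20 rows; each row is the pose to reach, as a shift and turn from the pose commanded when the call began, along the tool's axes at that moment; what a row does not reach only later rows make up. The controller multiplies each number of a shift by 8 cm and each number of a turn by 90 degrees. A row lasts 1/10 s, in which the tool goes at most 50 mm and 8.59 degrees, less where a joint would pass 70% of its speed; a pose out of reach is approached as far as the arm can. A call with a number of a shift or a turn outside -1 to 1 is refused whole. A call with a gripper value outside its range is refused whole. The fingers move at their own pace and stop on an object; "newtons" is the grip in N (left out, the last holds). Time passes only in rows, so rows that repeat a pose let the fingers close. It gives the time, the measured TCP pose, the force, the opening and the grip force at its end, in the units of the state.
- sensors.read_state(): the state, without advancing time (a new reading comes with each control period).
- camera(name): name is "scene" or "top" or "wrist"; returns a dict with "img" (420x560x3 uint8, blue, green, red), "intrinsics" (3x3 intrinsics, pixels), "camera_from_world" (4x4, takes a point from world to camera coordinates); the wrist camera has in their place "mount" (4x4, takes a point from camera to tool coordinates, whose origin is the TCP and whose axes are the flange's). Camera axes: x right, y up, looking along -z (the intrinsics and any distortion apply to the point x, -y, -z); pixel columns grow to the right and rows downward; lengths in m; the calibration is good to about 2 mm. A picture is of the moment at which its call begins: read the wrist's pose just before it. There is no depth.
- job.sign_off(): hands the job in; it is judged then, once.
The state is a dict: "t": time; "joints": joint angles; "dq": joint speeds; "tau": joint torques, N m; "eef_pos": TCP position; "orientation": TCP orientation; "contact_force": force on the tool from outside, world axes, zero at the start; "ft_torque": the same for the moment, N m; "width": opening from 0.0 (shut) to 1.0 (fully open); "finger_force": force on a finger pad.
Only numpy, scipy, OpenCV 4.12 (cv2) and the standard library are available. Lean on these libraries where they do the work, as an engineer would, in place of code of your own. Each camera call takes 0.05 s, during which the arm holds its last target. There are 200 camera calls.

### The job

The stay of the spice locker with the green door has just been refitted, so try it out: raise the door by its wooden pull until the stay locks, and let go so that the door stands open by itself. Then press the red release button on top of that same locker so that the door sinks fully shut, and take your hand away. Keep the white-doored locker shut.

Things in the scene. Friction and masses are not known exactly. Their poses are not given: they have to be found in the camera images.
- green_flap (a joint): Lift-up door of the grey locker with the green door (150 mm wide, 130 mm from hinge to free edge, 0.2-0.4 kg). Rad: 0 = shut, sloping 35 degrees down from the hinge towards the robot; grows as it is raised. The stay locks at about 1.10: carry the door to about 1.2, let go, and it drops back onto the lock. Hinge stop at 1.30. Unlocked, it sinks shut by itself, damped, in about 3 s.
- green_hinge (a point): Middle of the green door's hinge line, fixed to the locker, 150 mm above the ledge. Its y axis is the hinge line, its x axis points level to the locker's back (away from the pull), z up. The locker is 150 mm wide and reaches from 100 mm in front of this point to 80 mm behind it.
- green_pull (a point): Middle of the green door's wooden pull, a bar 14 mm wide (along the hinge line) and 14 mm thick that sticks out 50 mm from the middle of the door's free edge, in the door's plane. Point: 32 mm out from the edge, 162 mm from the hinge line; shut, 133 mm in front of the hinge and 93 mm below it. Free beneath and beside: pinch it across its width from above. It moves with the door.
- green_button (a point): Centre of the top of the red round release button (36 mm across) on the flat top of the green-doored locker, 47 mm behind the hinge line, its top 162 mm above the ledge. Pressed straight down: sprung, travel 10 mm, 2 N to start, about 4 N at the bottom. Pressing 8 mm or more frees the stay; hold it down about 1.5 s until the door is on its way down, then let it come up.
- white_pull (a point): The same point on the pull of the otherwise equal locker with the white door, a bystander that stays shut.

How it is judged:
By the outcome, as a careful person would: the job done as asked, in the order asked, and still so for the second after the job is handed in, with the robot touching nothing.
It also fails if it takes over 51 s, if anything falls off the work surface, if the arm or the gripper's body presses on something with over 40 N, if the wrist force passes 120 N, or if a joint passes its speed limit or range.

## Working session

There is one attempt and no reset: what is moved stays moved. The work goes in short steps, Python scripts to look and compute and a tool call to move; the robot and the scene stay as the last step left them, time stands still between calls to the robot, and variables do not carry over. Pictures are saved under pics/ and viewed, at most 10 in all, crops included, and the job is handed in when it is done.

Besides the shell and the picture viewer there is one more tool, called after "Call:" in YAML: its name, and indented under it one key for each argument. apply_moves: Moves the arm, as the interface text tells. Shifts and turns lie within -1 to 1; 1 stands for 8 cm of shift or 90 degrees of turn. Its arguments: {"type":"object","properties":{"moves":{"type":"array"},"newtons":{"type":"number"}},"required":["moves"]}

```bash
mkdir -p pics; python3 - <<'E'
from cell import sensors,camera
import cv2,json,numpy as np,pickle
s=sensors.read_state();print({k:np.round(s[k],3).tolist() for k in s})
d={}
for n in("scene","top"):
    c=camera(n);cv2.imwrite(f"pics/{n}1.png",c["img"]);d[n]=c;print(n,np.round(c["intrinsics"],1).tolist(),np.round(c["camera_from_world"],3).tolist(),[k for k in c])
pickle.dump(d,open("cams.pkl","wb"))
E
```

```text
{'t': 0.0, 'joints': [-67.847, 29.909, -2.08, 91.673, 1.217, 58.506, -6.462], 'dq': [0.014, -0.017, 0.059, 0.062, 0.011, -0.02, -0.067], 'tau': [0.001, -92.712, 1.981, -36.995, 0.018, 0.008, 0.0], 'eef_pos': [0.276, 0.561, 0.256], 'orientation': [-179.934, 0.007, 153.826], 'contact_force': [0.232, 1.103, -0.047], 'ft_torque': [0.012, 0.025, -0.025], 'finger_force': 0.0, 'width': 0.999}
scene [[423.4, 0.0, 274.2], [0.0, 423.4, 209.1], [0.0, 0.0, 1.0]] [[-0.053, 0.999, 0.002, 0.055], [-0.735, -0.04, 0.677, 0.299], [0.676, 0.034, 0.736, -1.295], [0.0, 0.0, 0.0, 1.0]] ['img', 'intrinsics', 'camera_from_world']
top [[411.3, 0.0, 275.6], [0.0, 411.3, 208.5], [0.0, 0.0, 1.0]] [[-0.002, -1.0, 0.011, -0.017], [0.993, -0.001, 0.118, -0.594], [-0.118, 0.011, 0.993, -0.744], [0.0, 0.0, 0.0, 1.0]] ['img', 'intrinsics', 'camera_from_world']
```

View pics/scene1.png

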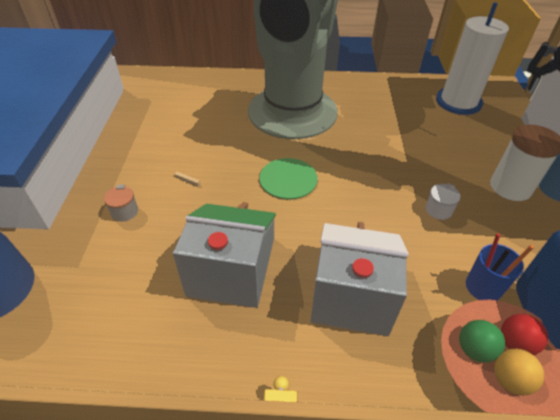

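View pics/top1.png

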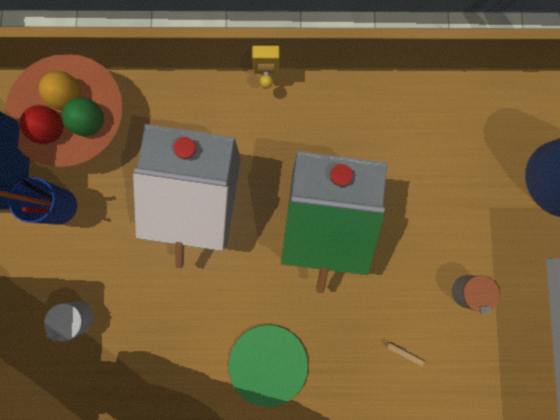

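The top picture shows the green locker's button at about (341,175) and its pull from (325,268) to (322,292). In the scene picture the button is at (218,241) and the pull near (243,207). I'll enlarge both views.

```bash
python3 - <<'E'
import cv2,pickle,numpy as np
d=pickle.load(open("cams.pkl","rb"))
a=cv2.resize(d["top"]["img"][145:300,270:400],None,fx=3.8,fy=3.8,interpolation=2)
b=cv2.resize(d["scene"]["img"][195:310,170:285],None,fx=2.6,fy=2.6,interpolation=2)
o=np.zeros((600,800,3),np.uint8);o[:a.shape[0],:a.shape[1]]=a;o[:b.shape[0],500:500+b.shape[1]]=b
cv2.imwrite("pics/crop.png",o)
E
```

```text
(no output)
```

View pics/crop.png

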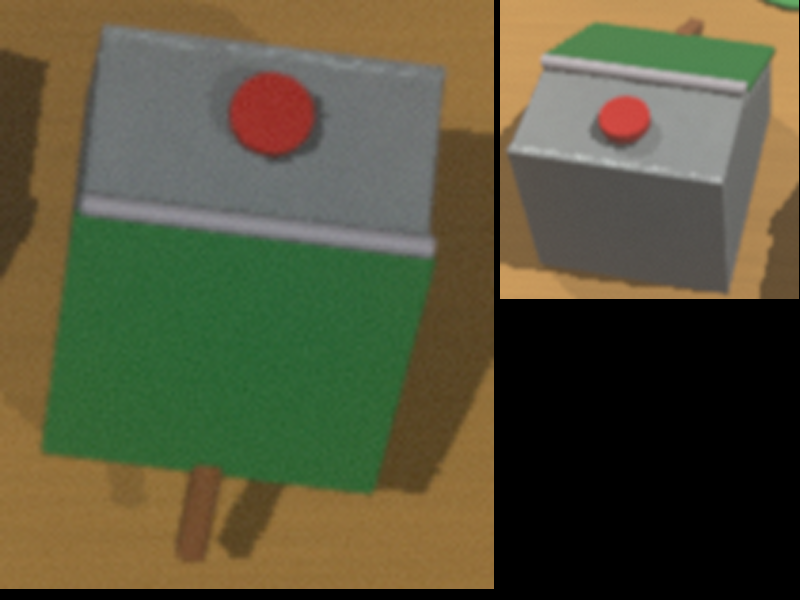

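```bash
cat > geo.py <<'E'
import pickle,numpy as np
from scipy.optimize import least_squares
from scipy.spatial.transform import Rotation as R
d=pickle.load(open("cams.pkl","rb"))
def proj(n,P):
    T=d[n]["camera_from_world"];p=P@T[:3,:3].T+T[:3,3];u=p*[1,-1,-1]@d[n]["intrinsics"].T;return u[:,:2]/u[:,2:]
t=[(272,114),(82,205),(434,245),(191,560),(207,468),(44,454),(373,491),(104,28),(443,68)]
tl=[(.047,0,.012),(0,.075,.003),(0,-.075,.003),(-.1474,0,-.103),(-.1065,0,-.0746),(-.1065,.075,-.0746),(-.1065,-.075,-.0746),(.08,.075,0),(.08,-.075,0)]
s=[(124,119),(11,151),(222,181),(41,263),(228,291)]
sl=[(.047,0,.012),(.08,-.075,0),(.08,.075,0),(.08,-.075,-.15),(.08,.075,-.15)]
tp=np.array(t)/3.8+[270,145];sp=np.array(s)/2.6+[170,195]
def W(L,q): return R.from_euler("z",q[3]).apply(np.array(L))+q[:3]
f=lambda q:np.r_[(proj("top",W(tl,q))-tp).ravel(),(proj("scene",W(sl,q))-sp).ravel()]
E
python3 - <<'E'
from geo import *
r=least_squares(f,[.6,-.1,.15,0],loss="soft_l1");q=r.x;print(q[:3],np.degrees(q[3]));print(np.round(f(q).reshape(-1,2),1).tolist())
print("pull",W([(-.133,0,-.093)],q),"btn",W([(.047,0,.012)],q))
c=np.array([np.cos(q[3]),np.sin(q[3])])
from cell import sensors
S=sensors.read_state();print(S["eef_pos"],S["orientation"])
E
```

```text
[ 0.58671217 -0.11738577  0.14639374] -6.716426305737858
[[-0.3, 0.3], [-0.1, 0.4], [-0.7, 0.6], [0.2, -1.1], [0.2, 1.2], [1.2, -0.0], [-1.5, -0.0], [-0.6, -0.4], [0.5, -0.5], [0.1, -1.1], [-1.7, -0.4], [0.2, -0.0], [-0.3, 0.8], [0.2, 1.3]]
pull [[ 0.45462492 -0.10183069  0.05339374]] btn [[ 0.63338961 -0.12288268  0.15839374]]
[0.27558108 0.56066251 0.25578721] [-1.79942482e+02  4.43190429e-03  1.53828832e+02]
```

The fit is good: hinge at (0.587, -0.117), yaw -6.7°. The ledge is the table. I'll move towards a point above the pull.

Call:
apply_moves:
  moves:
    - [0, 0, 0, -0.44, -0.5, 0, 1]
    - [0, 0, 0, -0.88, -1, 0, 1]
    - [0, 0, 0, -0.88, -1, 0, 1]
    - [0, 0, 0, -0.88, -1, 0, 1]
  newtons: 25

```text
t: 0.5
eef_pos: [0.3043, 0.4569, 0.2566]
orientation: [180.0, 0.0, 153.7]
contact_force: [-0.3, 0.8, 0.8]
width: 1.001
finger_force: 0.0
```

Call:
apply_moves:
  moves:
    - [0, 0, 0, -0.44, -0.5, 0, 1]
    - [0, 0, 0, -0.88, -1, 0, 1]
    - [0, 0, 0, -0.88, -1, 0, 1]
    - [0, 0, 0, -0.88, -1, 0, 1]

```text
t: 0.9
eef_pos: [0.3318, 0.3554, 0.2565]
orientation: [180.0, -0.0, 153.8]
contact_force: [-0.5, 0.8, 0.3]
width: 0.999
finger_force: 0.0
```

Call:
apply_moves:
  moves:
    - [0, 0, 0, -0.44, -0.5, 0, 1]
    - [0, 0, 0, -0.88, -1, 0, 1]
    - [0, 0, 0, -0.88, -1, 0, 1]
    - [0, 0, 0, -0.88, -1, 0, 1]

```text
t: 1.3
eef_pos: [0.3597, 0.2532, 0.2564]
orientation: [180.0, -0.0, 153.8]
contact_force: [-0.2, 0.3, -0.7]
width: 1.002
finger_force: 0.0
```

Call:
apply_moves:
  moves:
    - [0, 0, 0, -0.44, -0.5, 0, 1]
    - [0, 0, 0, -0.88, -1, 0, 1]
    - [0, 0, 0, -0.88, -1, 0, 1]
    - [0, 0, 0, -0.88, -1, 0, 1]

```text
t: 1.7
eef_pos: [0.3878, 0.1507, 0.2564]
orientation: [180.0, 0.0, 153.8]
contact_force: [-0.2, 0.6, -0.3]
width: 1.0
finger_force: 0.0
```

Call:
apply_moves:
  moves:
    - [0, 0, 0, -0.44, -0.5, 0, 1]
    - [0, 0, 0, -0.88, -1, 0, 1]
    - [0, 0, 0, -0.88, -1, 0, 1]
    - [0, 0, 0, -0.88, -1, 0, 1]

```text
t: 2.1
eef_pos: [0.4159, 0.0479, 0.2562]
orientation: [180.0, 0.0, 153.9]
contact_force: [-0.5, 0.4, 0.6]
width: 1.001
finger_force: 0.0
```

Call:
apply_moves:
  moves:
    - [0, 0, -0.08, -0.44, -0.5, 0, 1]
    - [0, 0, -0.16, -0.88, -1, 0, 1]
    - [0, 0, -0.2167, -0.88, -1, 0, 1]
    - [0, 0, -0.2167, -0.88, -1, 0, 1]
    - [0, 0, -0.2167, -0.88, -1, 0, 1]

```text
t: 2.6
eef_pos: [0.4436, -0.054, 0.2561]
orientation: [180.0, -0.0, 173.4]
contact_force: [0.6, 0.9, 0.1]
width: 0.998
finger_force: 0.0
```

Call:
apply_moves:
  moves:
    - [0, 0, 0, -0.206, -0.577, 0, 1]
    - [0, 0, 0, -0.206, -0.577, 0.5, 1]
    - [0, 0, 0, -0.206, -0.577, 1, 1]
    - [0, 0, 0, -0.206, -0.577, 1, 1]
    - [0, 0, 0, -0.206, -0.577, 1, 1]

```text
t: 3.1
eef_pos: [0.4544, -0.1023, 0.1769]
orientation: [180.0, -0.1, 173.4]
contact_force: [0.3, 0.8, 0.2]
width: 0.994
finger_force: 0.0
```

```bash
python3 - <<'E'
from geo import *
from cell import sensors,camera
import cv2
S=sensors.read_state();c=camera("wrist");print(S["eef_pos"],S["joints"])
q=least_squares(f,[.6,-.1,.15,0],loss="soft_l1").x;q[2]=.15
M=c["mount"];Rt=R.from_euler("xyz",S["orientation"],degrees=True)
P=W([(-.133,0,-.093),(-.1474,0,-.103),(-.1065,0,-.0746),(-.1065,.075,-.0746),(-.1065,-.075,-.0746)],q)
t=Rt.inv().apply(P-S["eef_pos"]);p=(t-M[:3,3])@M[:3,:3];u=p*[1,-1,-1]@c["intrinsics"].T;u=u[:,:2]/u[:,2:]
im=c["img"].copy()
for a in u: cv2.circle(im,tuple(int(x) for x in a),4,(255,0,255),1)
print(u.round(1).tolist());cv2.imwrite("pics/w1.png",im)
E
```

```text
[ 0.45440003 -0.10227699  0.17685749] [ -3.29999533  22.8278917   11.04730959 119.77322424  -6.95546436
  38.05141209  95.8010022 ]
[[282.5, 213.9], [282.6, 190.3], [282.4, 259.9], [393.5, 260.0], [171.2, 259.8]]
```

View pics/w1.png

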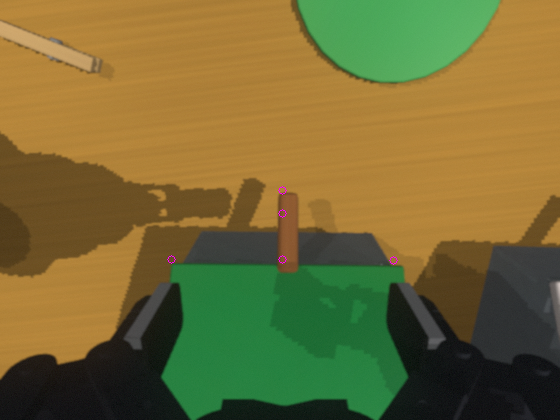

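The wrist picture shows the pull at columns 279–298, rows 193–270. It sits about 3 mm to +y of the prediction and lies between the fingers. I'll lower and grip.

Call:
apply_moves:
  moves:
    - [0, 0, 0, 0, 0.035, 0.45, 1]
    - [0, 0, 0, 0, 0.035, 0.9, 1]
    - [0, 0, 0, 0, 0.035, 0.9, 1]

```text
t: 3.45
eef_pos: [0.4538, -0.1002, 0.1032]
orientation: [180.0, -0.2, 173.4]
contact_force: [-0.0, 0.2, 1.0]
width: 1.0
finger_force: 0.0
```

Call:
apply_moves:
  moves:
    - [0, 0, 0, 0, 0, 0.3, 1]
    - [0, 0, 0, 0, 0, 0.55, 1]
    - [0, 0, 0, 0, 0, 0.55, 1]
    - [0, 0, 0, 0, 0, 0.55, -1]
    - [0, 0, 0, 0, 0, 0.55, -1]
    - [0, 0, 0, 0, 0, 0.55, -1]
    - [0, 0, 0, 0, 0, 0.55, -1]
    - [0, 0, 0, 0, 0, 0.55, -1]
    - [0, 0, 0, 0, 0, 0.55, -1]
    - [0, 0, 0, 0, 0, 0.55, -1]
    - [0, 0, 0, 0, 0, 0.55, -1]
  newtons: 25

```text
t: 4.55
eef_pos: [0.4548, -0.1003, 0.0607]
orientation: [179.9, 0.0, 173.4]
contact_force: [-0.2, 7.4, 11.1]
width: 0.158
finger_force: 29.0
```

Call:
apply_moves:
  moves:
    - [0, 0, 0, 0.095, 0, -0.149, -1]
    - [0, 0, 0, 0.176, 0, -0.306, -1]
    - [0, 0, 0, 0.244, 0, -0.469, -1]
    - [0, 0, 0, 0.297, 0, -0.637, -1]
    - [0, 0, 0, 0.335, 0, -0.81, -1]
    - [0, 0, 0, 0.358, 0, -0.985, -1]
    - [0, 0, 0, 0.358, 0, -0.985, -1]

```text
t: 5.25
eef_pos: [0.4256, -0.0966, 0.1403]
orientation: [179.9, -0.0, 173.4]
contact_force: [-1.1, 9.2, -2.8]
width: 0.157
finger_force: 24.7
```

Call:
apply_moves:
  moves:
    - [0, 0, 0, 0.008, 0, -0.177, -1]
    - [0, 0, 0, 0, 0, -0.353, -1]
    - [0, 0, 0, -0.023, 0, -0.528, -1]
    - [0, 0, 0, -0.061, 0, -0.701, -1]
    - [0, 0, 0, -0.114, 0, -0.869, -1]
    - [0, 0, 0, -0.114, 0, -0.869, -1]

```text
t: 5.85
eef_pos: [0.4347, -0.0977, 0.2096]
orientation: [179.9, -0.1, 173.4]
contact_force: [-3.7, 9.9, 0.7]
width: 0.16
finger_force: 25.4
```

Call:
apply_moves:
  moves:
    - [0, 0, 0, -0.068, 0, -0.163, -1]
    - [0, 0, 0, -0.149, 0, -0.32, -1]
    - [0, 0, 0, -0.224, 0, -0.44, -1]
    - [0, 0, 0, -0.224, 0, -0.44, -1]
    - [0, 0, 0, -0.224, 0, -0.44, -1]

```text
t: 6.35
eef_pos: [0.4522, -0.1, 0.2439]
orientation: [179.9, -0.1, 173.4]
contact_force: [-4.5, 8.9, 3.9]
width: 0.156
finger_force: 25.8
```

```bash
python3 - <<'E'
from cell import sensors,camera
import cv2,numpy as np
a=camera("scene")["img"][100:330,130:430];b=camera("top")["img"][60:420,130:430]
o=np.zeros((460,800,3),np.uint8);o[:345,:450]=cv2.resize(a,(450,345));o[:420,450:]=cv2.resize(b,(350,420));cv2.imwrite("pics/up.png",o)
E
```

```text
(no output)
```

View pics/up.png

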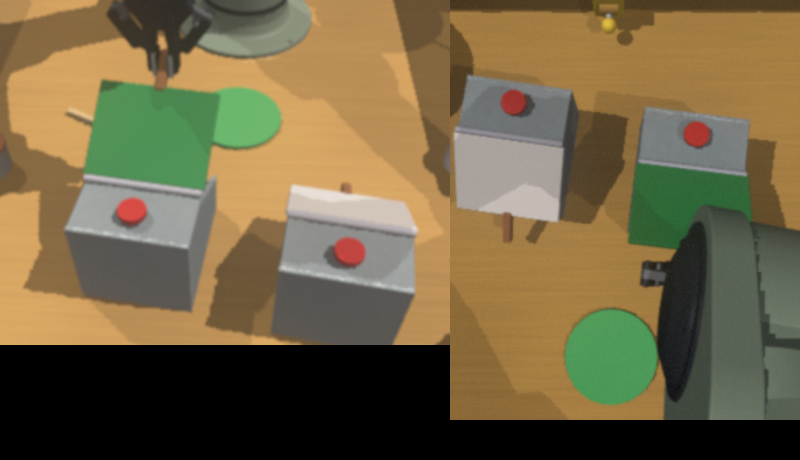

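The picture shows the green door raised to about 1.19 rad and still held, with the white door shut. Next I release it and back off upward.

Call:
apply_moves:
  moves:
    - [0, 0, 0, 0, 0, 0, 1]
    - [0, 0, 0, 0, 0, 0, 1]
    - [0, 0, 0, 0, 0, 0, 1]
    - [0, 0, 0, 0, 0, 0, 1]
    - [0, 0, 0, 0, 0, 0, 1]
    - [0, 0, 0, 0, 0, 0, 1]
    - [0, 0, 0, 0, 0, 0, 1]
    - [0, 0, 0, 0, 0, 0, 1]
    - [0, 0, 0, 0, 0, -0.3, 1]
    - [0, 0, 0, 0, 0, -0.65, 1]
    - [0, 0, 0, 0, 0, -1, 1]
    - [0, 0, 0, 0, 0, -1, 1]
    - [0, 0, 0, 0, 0, -1, 1]

```text
t: 7.75
eef_pos: [0.4528, -0.1009, 0.3239]
orientation: [180.0, 0.0, 173.3]
contact_force: [-0.6, 0.4, -0.1]
width: 0.999
finger_force: 0.0
```

```bash
python3 - <<'E'
from geo import *
from cell import sensors,camera
import cv2
c=camera("scene")["img"]
q=least_squares(f,[.6,-.1,.15,0],loss="soft_l1").x
im=c[90:330,150:450].copy();im=cv2.resize(im,None,fx=2.5,fy=2.5)
for th,col in((1.1,(255,0,255)),(0.9,(255,255,0)),(1.2,(0,255,255))):
    a=th-np.radians(35)
    for u in proj("scene",W([(-.13*np.cos(a),y,.13*np.sin(a)) for y in(-.075,.075)],q)): cv2.circle(im,tuple(int(x) for x in (u-[150,90])*2.5),4,col,1)
cv2.imwrite("pics/open.png",im)
S=sensors.read_state();print(S["eef_pos"],S["orientation"],S["joints"].round(1), S["t"])
E
```

```text
[ 0.45257108 -0.10093927  0.32336624] [ 1.79999460e+02 -2.07117104e-02  1.73332076e+02] [ -6.7  10.7  14.  110.5  -3.   59.1  91.9] 7.8
```

View pics/open.png

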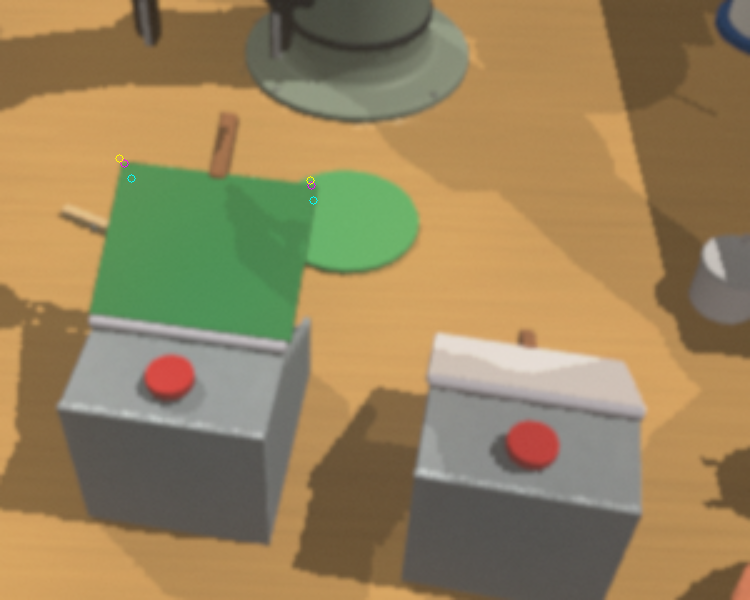

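The door stands by itself at about 1.1 rad: its edge corners match the 1.10 marks. Now over to the button with the fingers shut.

Call:
apply_moves:
  moves:
    - [0, 0, 0, -0.4, 0.03, 0, -1]
    - [0, 0, 0, -0.76, 0.03, 0, -1]
    - [0, 0, 0, -0.76, 0.03, 0, -1]

```text
t: 8.1
eef_pos: [0.5155, -0.1055, 0.3222]
orientation: [-180.0, -0.1, 173.4]
contact_force: [-1.2, -0.1, -1.0]
width: 0.518
finger_force: 0.0
```

Call:
apply_moves:
  moves:
    - [0, 0, 0, -0.4, 0, 0, -1]
    - [0, 0, 0, -0.76, 0, 0, -1]
    - [0, 0, 0, -0.76, 0, 0, -1]

```text
t: 8.4
eef_pos: [0.5755, -0.1127, 0.322]
orientation: [-180.0, -0.1, 173.4]
contact_force: [-0.6, 0.2, -1.4]
width: -0.001
finger_force: 0.0
```

Call:
apply_moves:
  moves:
    - [0, 0, 0, -0.4, 0, 0, -1]
    - [0, 0, 0, -0.76, 0, 0, -1]
    - [0, 0, 0, -0.76, 0, 0, -1]
    - [0, 0, 0, -0.76, 0, 0.5, -1]
    - [0, 0, 0, -0.76, 0, 0.9, -1]
    - [0, 0, 0, -0.76, 0, 0.9, -1]
    - [0, 0, 0, -0.76, 0, 0.9, -1]
    - [0, 0, 0, -0.76, 0, 0.9, -1]

```text
t: 9.2
eef_pos: [0.6346, -0.12, 0.2536]
orientation: [-180.0, 0.1, 173.3]
contact_force: [0.0, 0.6, -0.3]
width: -0.003
finger_force: 0.0
```

```bash
python3 - <<'E'
from cell import sensors,camera
import cv2,numpy as np
a=camera("scene")["img"][90:330,130:430];b=camera("top")["img"][60:420,130:430]
o=np.zeros((480,800,3),np.uint8);o[:360,:450]=cv2.resize(a,(450,360));o[:420,450:]=cv2.resize(b,(350,420));cv2.imwrite("pics/btn.png",o)
E
```

```text
(no output)
```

View pics/btn.png

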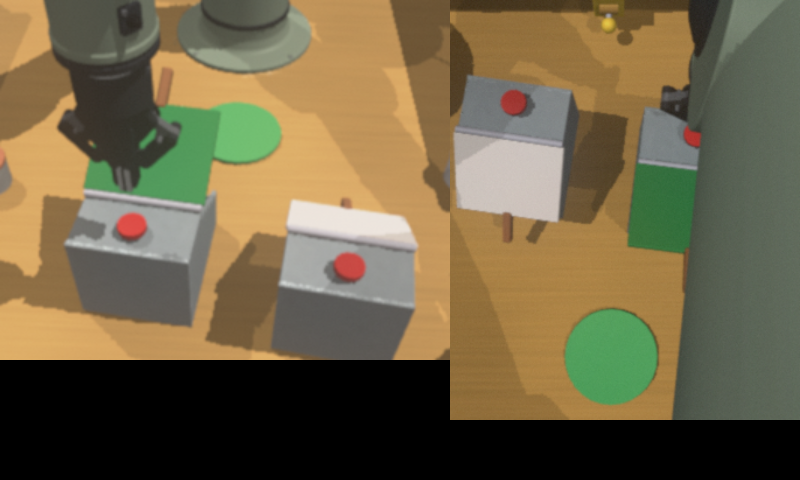

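The picture shows the shut fingertips directly above the red button, with the door still up. Pressing now.

Call:
apply_moves:
  moves:
    - [0, 0, 0, 0, 0, 0.4, -1]
    - [0, 0, 0, 0, 0, 0.72, -1]
    - [0, 0, 0, 0, 0, 0.8, -1]
    - [0, 0, 0, 0, 0, 0.86, -1]
    - [0, 0, 0, 0, 0, 0.9, -1]
    - [0, 0, 0, 0, 0, 0.92, -1]
    - [0, 0, 0, 0, 0, 0.92, -1]

```text
t: 10.0
eef_pos: [0.6347, -0.1199, 0.179]
orientation: [-180.0, 0.1, 173.3]
contact_force: [-0.6, -0.1, 3.7]
width: 0.002
finger_force: 1.7
```

Call:
apply_moves:
  moves:
    - [0, 0, 0, 0, 0, 0.02, -1]
    - [0, 0, 0, 0, 0, 0.025, -1]
    - [0, 0, 0, 0, 0, 0.025, -1]
    - [0, 0, 0, 0, 0, 0.025, -1]
    - [0, 0, 0, 0, 0, 0.025, -1]
    - [0, 0, 0, 0, 0, 0.025, -1]
    - [0, 0, 0, 0, 0, 0.025, -1]
    - [0, 0, 0, 0, 0, 0.025, -1]
    - [0, 0, 0, 0, 0, 0.025, -1]
    - [0, 0, 0, 0, 0, 0.025, -1]
    - [0, 0, 0, 0, 0, 0.025, -1]
    - [0, 0, 0, 0, 0, 0.025, -1]
    - [0, 0, 0, 0, 0, 0.025, -1]
    - [0, 0, 0, 0, 0, 0.025, -1]
    - [0, 0, 0, 0, 0, 0.025, -1]
    - [0, 0, 0, 0, 0, 0.025, -1]
    - [0, 0, 0, 0, 0, 0.025, -1]

```text
t: 11.7
eef_pos: [0.6347, -0.1199, 0.1771]
orientation: [-180.0, 0.1, 173.3]
contact_force: [-1.0, 0.1, 10.3]
width: -0.002
finger_force: 4.9
```

```bash
python3 - <<'E'
from cell import sensors,camera
import cv2,numpy as np
a=camera("scene")["img"][90:330,130:430];cv2.imwrite("pics/press.png",cv2.resize(a,(600,480)))
E
```

```text
(no output)
```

View pics/press.png

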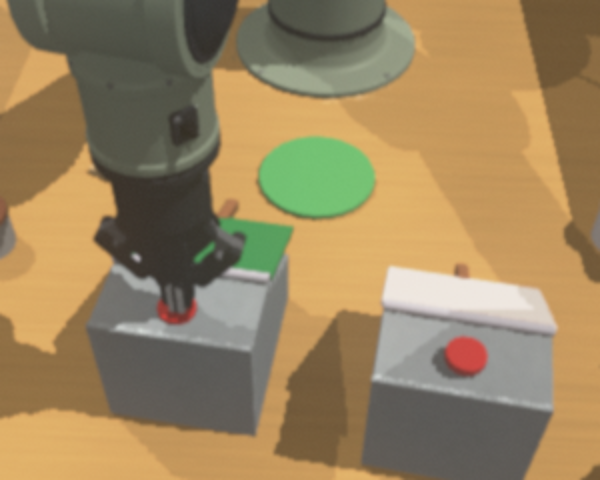

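The button is fully pressed and the door is sinking. I'll raise the hand and wait for it to shut.

Call:
apply_moves:
  moves:
    - [0, 0, 0, 0, 0, -0.1, -1]
    - [0, 0, 0, 0, 0, -0.4, -1]
    - [0, 0, 0, 0, 0, -1, -1]
    - [0, 0, 0, 0, 0, -1, -1]
    - [0, 0, 0, 0, 0, -1, -1]

```text
t: 12.25
eef_pos: [0.6346, -0.1198, 0.2575]
orientation: [180.0, 0.1, 173.3]
contact_force: [-0.3, 0.4, -0.7]
width: -0.002
finger_force: 0.0
```

Call:
apply_moves:
  moves:
    - [0, 0, 0, 0, 0, -0.5, -1]
    - [0, 0, 0, 0, 0, -1, -1]
    - [0, 0, 0, 0, 0, -1, -1]
    - [0, 0, 0, 0, 0, -1, -1]
    - [0, 0, 0, 0, 0, -1, -1]
    - [0, 0, 0, 0, 0, -1, -1]
    - [0, 0, 0, 0, 0, -1, -1]
    - [0, 0, 0, 0, 0, -1, -1]
    - [0, 0, 0, 0, 0, -1, -1]
    - [0, 0, 0, 0, 0, -1, -1]
    - [0, 0, 0, 0, 0, -1, -1]
    - [0, 0, 0, 0, 0, -1, -1]
    - [0, 0, 0, 0, 0, -1, -1]
    - [0, 0, 0, 0, 0, -1, -1]
    - [0, 0, 0, 0, 0, -1, -1]
    - [0, 0, 0, 0, 0, -1, -1]
    - [0, 0, 0, 0, 0, -1, -1]
    - [0, 0, 0, 0, 0, -1, -1]
    - [0, 0, 0, 0, 0, -1, -1]
    - [0, 0, 0, 0, 0, -1, -1]

```text
t: 14.25
eef_pos: [0.6342, -0.1198, 0.3362]
orientation: [180.0, -0.0, 173.3]
contact_force: [0.5, -0.5, -0.3]
width: -0.0
finger_force: 0.0
```

Call:
apply_moves:
  moves:
    - [0, 0, 0, 0, 0, 0, -1]
    - [0, 0, 0, 0, 0, 0, -1]
    - [0, 0, 0, 0, 0, 0, -1]
    - [0, 0, 0, 0, 0, 0, -1]
    - [0, 0, 0, 0, 0, 0, -1]
    - [0, 0, 0, 0, 0, 0, -1]
    - [0, 0, 0, 0, 0, 0, -1]
    - [0, 0, 0, 0, 0, 0, -1]
    - [0, 0, 0, 0, 0, 0, -1]
    - [0, 0, 0, 0, 0, 0, -1]
    - [0, 0, 0, 0, 0, 0, -1]
    - [0, 0, 0, 0, 0, 0, -1]
    - [0, 0, 0, 0, 0, 0, -1]
    - [0, 0, 0, 0, 0, 0, -1]
    - [0, 0, 0, 0, 0, 0, -1]
    - [0, 0, 0, 0, 0, 0, -1]
    - [0, 0, 0, 0, 0, 0, -1]
    - [0, 0, 0, 0, 0, 0, -1]
    - [0, 0, 0, 0, 0, 0, -1]
    - [0, 0, 0, 0, 0, 0, -1]

```text
t: 16.25
eef_pos: [0.6342, -0.1198, 0.3362]
orientation: [-180.0, 0.0, 173.3]
contact_force: [-0.4, -0.1, -0.9]
width: 0.003
finger_force: 0.0
```

```bash
python3 - <<'E'
from geo import *
from cell import sensors,camera
import cv2
a=camera("scene")["img"].copy();b=camera("top")["img"].copy()
print([np.abs(x.astype(int)-d[n]["img"])[s].mean() for x,n,s in((a,"scene",np.s_[203:225,236:275]),(b,"top",np.s_[210:275,285:310]))])
o=np.zeros((480,800,3),np.uint8);o[:360,:450]=cv2.resize(a[150:330,130:355],(450,360));o[:420,450:]=cv2.resize(b[60:420,130:430],(350,420));cv2.imwrite("pics/end.png",o)
E
```

```text
[np.float64(9.558275058275058), np.float64(12.211282051282051)]
```

View pics/end.png

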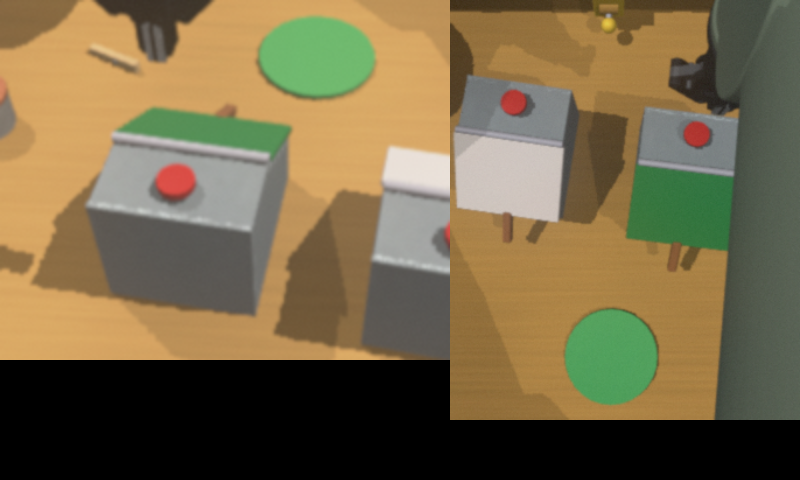

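The green door is back in its original shut position (pull tip at row 292, as at the start). The button is up, the white door is shut, and the hand is clear.

```bash
python3 -c "
from cell import job
print(job.sign_off())"
```

```text
the job is handed in; nothing more can be done
None
```

I raised the green door until its stay locked and it stood open alone, then pressed its red button and it sank fully shut; the white door stayed shut, the hand is clear, and I handed the job in at about 16 s.

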